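# Find the vial tube that rattles and set it in the sloping returns cradle

## Task

In one of the two steel vial tubes in the white rack the vial has come loose: lift the tubes clear of the rack and gently rock or shake them end to end to feel which one it is, and be sure to feel the loose vial slide to the base end and back to the cap end while its tube is in the air. Then set that tube in the sloping aluminium cradle, cap end up. The sound tube must end in its own place in the rack, the same way round as before; leave the other things alone.

Things in the scene. Friction and masses are not known exactly. Their poses are not given: they have to be found in the camera images.
- rack: white fixed rack, base 130 x 200 x 8 mm; origin under its centre, x along the tubes (to the caps), z up. Places at y = +60 mm (tube_1) and -60 mm (tube_2), each with two V saddles (14 mm thick, 66 mm wide, at x = +40 and -50 mm, tops 58 mm high) that carry the tube's axis 60 mm above the table. Between the saddles the room under the tube is free down to the base.
- returns: sloping aluminium cradle, fixed, empty at first; origin on the table below the middle of its one place, x uphill seen from above, z up. It slopes 30 degrees: a tube in it lies along (0.866, 0, 0.5) of this frame. V saddles as in the rack, 40 mm uphill and 50 mm downhill of the middle, hold the tube's axis 46 mm off the 100 mm wide plate; a stop plate 60 mm wide closes the low end.
- returns_mid (a point): point where the centre of a tube lies when it rests in the sloping cradle, 120 mm above the table; the tube's base is then 5 mm short of the stop plate (against the stop is fine too)
- returns_top (a point): point where the centre of the cap's end lies when a tube rests in the sloping cradle: 75 mm uphill along the slope from returns_mid
- tube_1_mid (a point): sealed steel vial tube, 42 mm across, 151 mm long, 0.38 to 0.6 kg, lying in the rack; this point is its centre. Its x axis runs along the tube to the dark, wider screw cap (46 mm across, last 21 mm); z is up as it lies. Grip it across the middle, where 76 mm between the saddles is free. The two tubes look alike; either may be the one with the loose vial.
- tube_1_cap (a point): centre of the cap's end face of tube_1, 75 mm from tube_1_mid along the tube's x axis
- core_1 (a joint): in tube 1, out of sight: how far its vial (0.17 to 0.26 kg) has slid from cap end to base end, 0 to 0.038 m, 0 at the start. A secure vial stays under 0.002. A loose one slides over within 0.5 s when the tube leans 15 degrees or more, or is shaken along its axis; it stays put while level. Its slide shifts the moment on the tool, about the level line across the tube, by 0.06 to 0.1 N m.
- tube_2_mid (a point): sealed steel vial tube, 42 mm across, 151 mm long, 0.38 to 0.6 kg, lying in the rack; this point is its centre. Its x axis runs along the tube to the dark, wider screw cap (46 mm across, last 21 mm); z is up as it lies. Grip it across the middle, where 76 mm between the saddles is free. The two tubes look alike; either may be the one with the loose vial.
- tube_2_cap (a point): centre of the cap's end face of tube_2, 75 mm from tube_2_mid along the tube's x axis
- core_2 (a joint): in tube 2, out of sight: how far its vial (0.17 to 0.26 kg) has slid from cap end to base end, 0 to 0.038 m, 0 at the start. A secure vial stays under 0.002. A loose one slides over within 0.5 s when the tube leans 15 degrees or more, or is shaken along its axis; it stays put while level. Its slide shifts the moment on the tool, about the level line across the tube, by 0.06 to 0.1 N m.
- saline_mid (a point): bystander: clear plastic bottle, 52 mm across and 100 mm tall, standing; this point is half-way up, at its centre
- swab_jar_mid (a point): bystander: glass jar with a white cap, 64 mm across and 75 mm tall, standing; this point is half-way up, at its centre
- tape_roll_mid (a point): bystander: roll of paper tape lying flat, 70 mm across, 20 mm tall; this point is half-way up, at its centre
- marker_mid (a point): bystander: grey marker pen with a black cap, about 125 mm long and 16 mm thick, lying; this point is half-way up, at its centre
Things that resemble listed ones, but are neither listed nor needed, are in the scene too. What is shaped like the part that bears tube_2_mid but pink, red or yellow is not meant.

How it is judged (in metres and radians):
On the way, in this order (a step that is already met when the one before it is completed fails the run):
1. a tube is held clear of the rack (its centre over 40 mm above where it lay) with its loose vial slid to the base end (((z of tube_1_mid in the frame of rack above 0.1 m and value of joint core_1 above 0.028 m) or (z of tube_2_mid in the frame of rack above 0.1 m and value of joint core_2 above 0.028 m))), for 0.1 s.
2. still held clear of the rack, with the vial slid back to the cap end (((z of tube_1_mid in the frame of rack above 0.1 m and value of joint core_1 below 0.01 m) or (z of tube_2_mid in the frame of rack above 0.1 m and value of joint core_2 below 0.01 m)) and value of joint each of core_1, core_2 below 0.01 m), for 0.1 s.
At the end, for the whole second after the job is handed in: Loose tube at rest in the sloping cradle, cap up: centre within 25 mm of returns_mid, cap end within 30 mm of returns_top, its vial at the base end. Other tube at rest in its own rack place, same way round: centre within 20 mm, cap end within 25 mm of the start. Both released (((distance between tube_1_mid and returns_mid below 0.025 m and distance between tube_1_cap and returns_top below 0.03 m and value of joint core_1 above 0.028 m and distance of tube_2_mid from where it was at the start of the episode below 0.02 m and distance of tube_2_cap from where it was at the start of the episode below 0.025 m and linear speed of each of tube_1, tube_2 below 0.02 m/s and contact force between each of tube_1, tube_2 and the fingers below 0.1 N) or (distance between tube_2_mid and returns_mid below 0.025 m and distance between tube_2_cap and returns_top below 0.03 m and value of joint core_2 above 0.028 m and distance of tube_1_mid from where it was at the start of the episode below 0.02 m and distance of tube_1_cap from where it was at the start of the episode below 0.025 m and linear speed of each of tube_2, tube_1 below 0.02 m/s and contact force between each of tube_2, tube_1 and the fingers below 0.1 N))); the robot touches nothing.
It fails at once if a tube flung or dropped (faster than 1.2 m/s) (linear speed of any of tube_1, tube_2 above 1.2 m/s).
It fails at once if the saline pushed more than 40 mm away (distance of saline_mid from where it was at the start of the episode above 0.04 m).
It fails at once if the swab_jar pushed more than 40 mm away (distance of swab_jar_mid from where it was at the start of the episode above 0.04 m).
It fails at once if the tape_roll pushed more than 40 mm away (distance of tape_roll_mid from where it was at the start of the episode above 0.04 m).
It fails at once if the marker pushed more than 40 mm away (distance of marker_mid from where it was at the start of the episode above 0.04 m).
It also fails if it takes over 69 s, if anything falls off the work surface, if the arm or the gripper's body presses on something with over 40 N, if the wrist force passes 120 N, or if a joint passes its speed limit or range.

## Robot

A 6-joint arm with a two-finger parallel gripper is mounted at the origin on the work surface. World frame = base frame: x ahead of the robot, y to its left, z up, the work surface at z = 0. Lengths are in m, angles in degrees, forces in N, time in s.
With the tool pointing down it reaches from about 0.425 to 0.95 m from the base axis. Payload 14.7 kg.
Tool frame: the origin (TCP) lies at the very end of the fingers, on their centre line; the grasp point (between the pads) lies 19 mm behind it; z points along the fingers, y is the direction in which the jaws open and shut (so a half turn about z gives the same grasp; the last joint's range is limited). The gripper opens to 85 mm and grips with 20 to 120 N. Pads are 22 mm wide; open, the fingers measure 114 mm over their backs; the gripper's body (76 mm by 85 mm) begins 54 mm behind the grasp point. The pads swing forward as they close: fully open they stand 13 mm farther back than shut.
Start: joints at [-73.946, 27.513, 91.461, -0, 61.026, -2.67], TCP at [0.209, -0.616, 0.231] pointing down, gripper open.
Joint ranges: [-157.49, 157.49], [-46.99, 117.5], [13.45, 153.17], [-89.5, 269.5], [5.16, 153.95], [-167.48, 167.48]. Speed limits (degrees/s): [108.29, 108.29, 136.94, 172.46, 172.46, 172.46].

## Interface

Orientations are given as [roll, pitch, yaw] about the fixed x, y, z axes, in that order (R = Rz(yaw) Ry(pitch) Rx(roll)).
In Python, from cell import bot gives the robot as it stands.
- The arm moves only by the shell command python3 -m inch 'ROWS' [FORCE]. ROWS is JSON, a list of rows, each an object of numbers: "x", "y", "z": the shift along the tool's x, y, z in mm; "wx", "wy", "wz": the turn, a rotation vector about the tool's x, y, z in degrees; "claw": the closure in counts, from 0 (fully open) to 255 (shut). A call has 1 to 8 rows; each row shifts and turns the commanded pose from where the row before left it, along the tool's axes as they then stand; what a row does not reach is not made up. A row lasts 1/8 s, in which the tool goes at most 62.5 mm and 10.7 degrees, less where a joint would pass 70% of its speed; a pose out of reach is approached as far as the arm can. A call with a gripper value outside its range is refused whole. The fingers move at their own pace and stop on an object; FORCE is the grip in N (left out, the last holds). Time passes only in rows, so rows that do not move let the fingers close. It gives the time, the measured TCP pose, the force and the opening at its end, in the units of the state.
- bot.observe(): the state, without advancing time (a new reading comes with each control period).
- bot.camera(name): name is "scene" or "top" or "wrist"; returns a dict with "color" (420x560x3 uint8, blue, green, red), "z_map" (420x560 float32, m along the optical axis (not along the pixel's ray), 0 where there is no reading), "fx", "fy", "cx", "cy" (pixels), "camera_from_world" (4x4, takes a point from world to camera coordinates). Camera axes: x right, y down, z forward; pixel columns grow to the right and rows downward; lengths in m; the calibration is good to about 2 mm. A picture is of the moment at which its call begins.
- bot.finish_job(): hands the job in, once; it reports no verdict.
The state is a dict: "clock": time; "joints": joint angles; "joint_vel": joint speeds; "effort": joint torques, N m; "ee_pos": TCP position; "tcp_rot": TCP orientation; "contact_force": force on the tool from outside, world axes, zero at the start; "ft_torque": the same for the moment, N m; "finger_gap": finger opening in m.
Only numpy, scipy, OpenCV 4.12 (cv2) and the standard library are available. Lean on these libraries where they do the work, as an engineer would, in place of code of your own. Each camera call takes 0.05 s, during which the arm holds its last target.

## Working session

There is one attempt and no reset: what is moved stays moved. The work goes in short steps, Python scripts to look and compute and a shell command to move; the robot and the scene stay as the last step left them, time stands still between calls to the robot, and variables do not carry over. Pictures are saved under pics/ and viewed, and the job is handed in when it is done.

```bash
ls; mkdir -p pics
python3 - <<'E'
from cell import bot
import cv2,pickle
print(bot.observe())
for n in ["scene","top","wrist"]:
    c=bot.camera(n); cv2.imwrite(f"pics/{n}0.png",c["color"]); pickle.dump(c,open(f"{n}0.pkl","wb"))
    print(n,c["fx"],c["cx"],c["cy"],c["camera_from_world"].round(3).tolist())
E
```

```text
pics
{'clock': 0.0, 'joints': array([-7.39453440e+01,  2.75502547e+01,  9.14928321e+01, -9.36708507e-04,
        6.10260268e+01, -2.66868275e+00]), 'joint_vel': array([-0.07793349,  0.07899571, -0.04230944,  0.01670995, -0.03939155,
        0.06956247]), 'effort': array([-1.54904556e-03, -9.50663710e+01, -4.30195105e+01, -6.29810638e-04,
        1.20706303e-02, -2.15833154e-05]), 'ee_pos': array([ 0.20856646, -0.6152043 ,  0.23067384]), 'tcp_rot': array([-1.79930923e+02, -2.39992803e-03,  1.87237916e+01]), 'contact_force': array([-0.62139032, -0.3138212 ,  0.23940898]), 'ft_torque': array([ 0.0141174 ,  0.01153625, -0.02566743]), 'finger_gap': 0.08492926906026073}
scene 494.32863974361305 277.22506250648985 202.0232192429358 [[0.583, 0.812, 0.008, -0.403], [0.632, -0.448, -0.632, -0.208], [-0.51, 0.373, -0.775, 1.687], [0.0, 0.0, 0.0, 1.0]]
top 411.26550354278146 283.0543705578259 208.45405672688958 [[-0.026, -0.999, -0.022, 0.119], [-0.994, 0.028, -0.109, 0.518], [0.109, 0.019, -0.994, 1.045], [0.0, 0.0, 0.0, 1.0]]
wrist 328.4161482394027 279.5001278462411 210.8500314709493 [[0.321, -0.947, -0.002, -0.649], [-0.898, -0.304, 0.319, -0.04], [-0.303, -0.101, -0.948, 0.382], [0.0, 0.0, 0.0, 1.0]]
```

View pics/scene0.png

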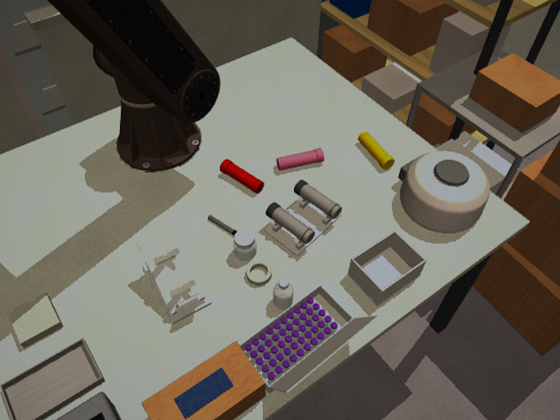

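View pics/top0.png

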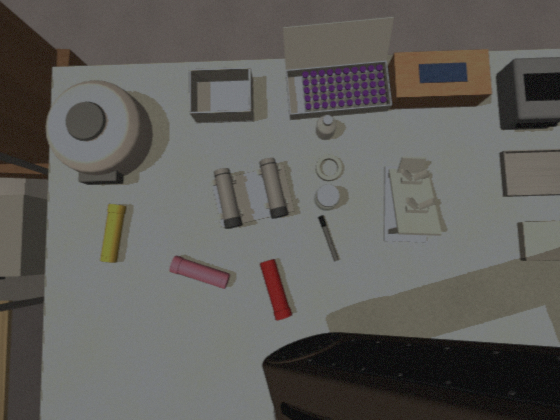

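The scene view shows the rack with two tubes around (305,212), and the cradle around (175,280). In the top view the tubes are at (228,197) and (273,187), with dark caps at the bottom, towards the robot. The cradle is at (413,200).

```bash
cat > h.py <<'E'
import numpy as np
def cloud(c):
    z=c["z_map"]; v,u=np.mgrid[:z.shape[0],:z.shape[1]]
    p=np.stack([(u-c["cx"])/c["fx"]*z,(v-c["cy"])/c["fy"]*z,z],-1)
    T=np.linalg.inv(c["camera_from_world"])
    w=p@T[:3,:3].T+T[:3,3]; w[z<=0]=np.nan
    return w
E
python3 - <<'E'
import pickle,numpy as np,cv2
from h import cloud
np.set_printoptions(precision=4,suppress=True)
for n in ["top","scene"]:
    c=pickle.load(open(n+"0.pkl","rb")); w=cloud(c)
    print(n)
    boxes={"top":{"t2":(200,150,247,240),"t1":(248,145,300,232)},"scene":{"t":(255,170,350,250)}}[n]
    for k,(a,b,d,e) in boxes.items():
        s=w[b:e,a:d].reshape(-1,3); col=c["color"][b:e,a:d].reshape(-1,3)
        m=(s[:,2]>0.062)
        s=s[m]; q=s[:,:2]; 
        print(k,len(q),"rect",cv2.minAreaRect(q.astype(np.float32)),"zmax",s[:,2].max(),np.percentile(s[:,2],95))
    cr=w[150:250,375:450] if n=="top" else w[225:330,125:225]
    z=cr[...,2]; 
    step=7
    for r in cr[::step,::step]:
        print(" ".join("%.3f,%.3f,%.3f"%tuple(p) for p in r))
for n,b in [("top",(375,145,450,250)),("top",(195,145,300,240)),("scene",(120,220,230,330))]:
    c=pickle.load(open(n+"0.pkl","rb"))["color"][b[1]:b[3],b[0]:b[2]]
    cv2.imwrite(f"pics/crop_{n}_{b[0]}.png",cv2.resize(c,None,fx=5,fy=5,interpolation=cv2.INTER_CUBIC))
E
```

```text
top
t2 966 rect ((0.5488625764846802, 0.24430257081985474), (0.1509956270456314, 0.04461541026830673), 11.137954711914062) zmax 0.08456601632498417 0.08179393805003743
t1 957 rect ((0.5721132159233093, 0.12884162366390228), (0.15164172649383545, 0.044013090431690216), 12.139559745788574) zmax 0.08585654455429137 0.0817156949068556
0.677,-0.148,-0.001 0.677,-0.167,-0.004 0.676,-0.186,-0.003 0.676,-0.205,-0.004 0.674,-0.222,0.003 0.674,-0.242,-0.001 0.674,-0.262,-0.004 0.673,-0.280,-0.000 0.672,-0.298,-0.000 0.672,-0.318,-0.001 0.671,-0.336,-0.001
0.658,-0.147,-0.001 0.657,-0.166,-0.001 0.656,-0.184,0.001 0.656,-0.203,-0.001 0.635,-0.198,0.086 0.635,-0.216,0.085 0.634,-0.232,0.088 0.634,-0.250,0.086 0.654,-0.298,-0.003 0.652,-0.316,-0.000 0.652,-0.335,-0.000
0.638,-0.146,0.001 0.639,-0.166,-0.006 0.637,-0.183,0.000 0.637,-0.202,-0.001 0.621,-0.201,0.071 0.621,-0.220,0.066 0.621,-0.237,0.067 0.620,-0.254,0.070 0.633,-0.295,0.002 0.633,-0.314,0.002 0.633,-0.334,-0.001
0.619,-0.145,-0.001 0.619,-0.164,-0.003 0.611,-0.174,0.035 0.611,-0.192,0.035 0.599,-0.194,0.091 0.607,-0.225,0.046 0.607
[... 6248 characters left out ...]
4,0.006 0.614,-0.230,0.011 0.623,-0.214,0.006 0.629,-0.198,-0.002 0.642,-0.184,0.002 0.651,-0.169,-0.000 0.662,-0.154,-0.001
0.533,-0.370,0.002 0.541,-0.356,-0.002 0.552,-0.341,-0.001 0.564,-0.326,0.001 0.574,-0.312,-0.000 0.585,-0.297,0.001 0.597,-0.283,0.004 0.612,-0.269,0.013 0.619,-0.254,0.006 0.629,-0.239,0.004 0.638,-0.224,0.003 0.646,-0.208,-0.002 0.659,-0.194,0.002 0.669,-0.179,0.002 0.679,-0.164,-0.000
0.552,-0.379,0.004 0.562,-0.364,0.002 nan,nan,nan 0.582,-0.335,0.001 0.591,-0.320,-0.002 0.601,-0.306,-0.001 0.612,-0.291,-0.001 0.624,-0.277,0.002 0.633,-0.262,0.001 0.643,-0.247,-0.001 0.654,-0.233,-0.001 0.664,-0.218,-0.001 0.675,-0.204,-0.000 0.686,-0.190,0.002 0.695,-0.175,-0.000
```

```bash
cat > fit.py <<'E'
import pickle,numpy as np,cv2
from scipy.optimize import least_squares
from h import cloud
np.set_printoptions(precision=4,suppress=True)
W={n:cloud(pickle.load(open(n+"0.pkl","rb"))) for n in ["top","scene"]}
for n in ["top","scene","both"]:
    P=np.concatenate([w.reshape(-1,3) for k,w in W.items() if n in (k,"both")]); P=P[np.isfinite(P).all(1)]
    for nm,c in [("t1",(.572,.129)),("t2",(.549,.244))]:
        a=np.array([-.981,-.195]); d=P[:,:2]-c; s=d@a; t=d@[a[1],-a[0]]
        Q=P[(abs(s)<.08)&(abs(t)<.028)&(P[:,2]>.05)]
        def f(x):
            h=x[3]; ax=np.array([np.cos(h)*np.cos(x[4]),np.sin(h)*np.cos(x[4]),np.sin(x[4])]); d=Q-np.array([*c,0])-[x[0],x[1],x[2]]
            s=d@ax; r=np.linalg.norm(d-np.outer(s,ax),axis=1)
            s0=s; R=np.where(s0>.0545,.023,.021)
            return np.r_[(r-R),0.1*np.dot(x[:2],a)]
        r=least_squares(f,[0,0,.06,np.arctan2(-.195,-.981),0],loss="soft_l1",f_scale=.002)
        x=r.x; h=x[3]; ax=np.array([np.cos(h),np.sin(h)]); s=(Q[:,:2]-c-x[:2])@ax
        m=np.percentile(s,[.3,1,99,99.7])
        print(n,nm,len(Q),"centre",np.array(c)+x[:2]+ax*(m[0]+m[3])/2,"z",x[2],"head",np.degrees(h),"tilt",np.degrees(x[4]),"ends",m,"rms",np.sqrt(np.mean(f(x)**2)))
    # cradle
    Q=P[(P[:,0]>.42)&(P[:,0]<.67)&(P[:,1]>-.3)&(P[:,1]<-.14)&(P[:,2]>.015)]
    n0=np.array([.5,0,.866]); d0=0.345
    # plate: dominant plane
    best=Q@n0; hist,e=np.histogram(best,60); o=e[hist.argmax()]
    for _ in range(10):
        I=Q[abs(Q@n0-o)<.006]; cm=I.mean(0); n0=np.linalg.svd(I-cm)[2][2]; n0*=np.sign(n0[2]); o=n0@cm
    u=np.array([-n0[0],-n0[1],0]);u/=np.linalg.norm(u); 
    up=np.array([0,0,1])-n0*n0[2]; up/=np.linalg.norm(up); v=np.cross(n0,up)
    print(n,"plane n",n0,"tilt",np.degrees(np.arccos(n0[2])),"uphill head",np.degrees(np.arctan2(up[1],up[0])))
    rect=cv2.minAreaRect(np.c_[I@up,I@v].astype(np.float32)); print("rect up,v",rect)
    A=np.array([up,v,n0]); 
    S=Q@A.T; S[:,2]-=o; H=S[S[:,2]>.012]
    np.savez("cr_%s.npz"%n,H=H,A=A,o=o,I=I)
    print("high u hist"); hh,e=np.histogram(H[:,0],bins=np.arange(H[:,0].min(),H[:,0].max()+.005,.005))
    for a_,b_ in zip(e,hh):
        m=(H[:,0]>=a_)&(H[:,0]<a_+.005)
        if b_>5: print("%.3f %d v %.3f..%.3f wmax %.3f"%(a_,b_,*np.percentile(H[m,1],[2,98]),np.percentile(H[m,2],98)))
E
python3 fit.py
```

```text
top t1 1041 centre [0.5712 0.128 ] z 0.058565992592648615 head -168.39377000840818 tilt -0.08621055578774371 ends [-0.0737 -0.0726  0.0755  0.0757] rms 0.0022761812474299315
top t2 1048 centre [0.5482 0.2456] z 0.05867876066989726 head -168.42180739227646 tilt -0.3023767980161313 ends [-0.0744 -0.0733  0.0752  0.0754] rms 0.0023241626542714606
top plane n [ 0.4947 -0.0271  0.8686] tilt 29.69883344156813 uphill head 176.86688149589045
rect up,v ((-0.4290636479854584, 0.19064003229141235), (0.1021893173456192, 0.20331129431724548), 89.882080078125)
high u hist
-0.522 56 v 0.161..0.221 wmax 0.057
-0.517 265 v 0.162..0.219 wmax 0.057
-0.492 43 v 0.160..0.219 wmax 0.043
-0.487 41 v 0.159..0.221 wmax 0.043
-0.482 82 v 0.162..0.220 wmax 0.043
-0.477 15 v 0.161..0.221 wmax 0.045
-0.402 50 v 0.158..0.221 wmax 0.043
-0.397 57 v 0.159..0.222 wmax 0.045
-0.392 100 v 0.159..0.219 wmax 0.043
-0.387 12 v 0.167..0.212 wmax 0.038
scene t1 811 centre [0.5742 0.1285] z 0.059512122618981915 head -168.29230129863043 tilt 0.35908688353638946 ends [-0.0776 -0.0771  0.0721  0.0734] rms 0.003240802827269103

[... 990 characters left out ...]
head -168.42015351748967 tilt -0.1911317129690717 ends [-0.0775 -0.0769  0.0749  0.0754] rms 0.002770897853358297
both plane n [ 0.4967 -0.0278  0.8675] tilt 29.834192348108257 uphill head 176.79087895519942
rect up,v ((-0.42835384607315063, 0.1897808015346527), (0.1024392619729042, 0.20320047438144684), 89.73601531982422)
high u hist
-0.522 99 v 0.160..0.220 wmax 0.059
-0.517 292 v 0.161..0.219 wmax 0.058
-0.492 93 v 0.158..0.221 wmax 0.044
-0.487 94 v 0.158..0.222 wmax 0.045
-0.482 128 v 0.160..0.220 wmax 0.044
-0.477 15 v 0.160..0.220 wmax 0.045
-0.402 107 v 0.158..0.221 wmax 0.044
-0.397 107 v 0.158..0.222 wmax 0.046
-0.392 142 v 0.159..0.220 wmax 0.043
-0.387 9 v 0.166..0.211 wmax 0.038
```

View pics/crop_top_375.png

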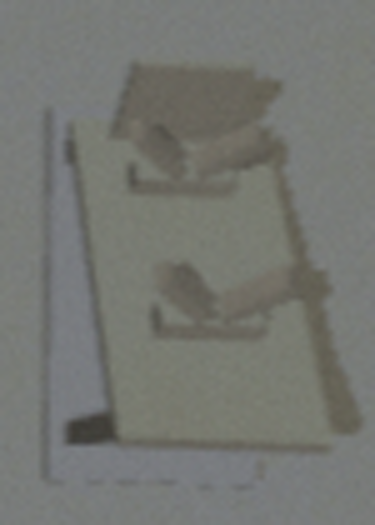

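View pics/crop_scene_120.png

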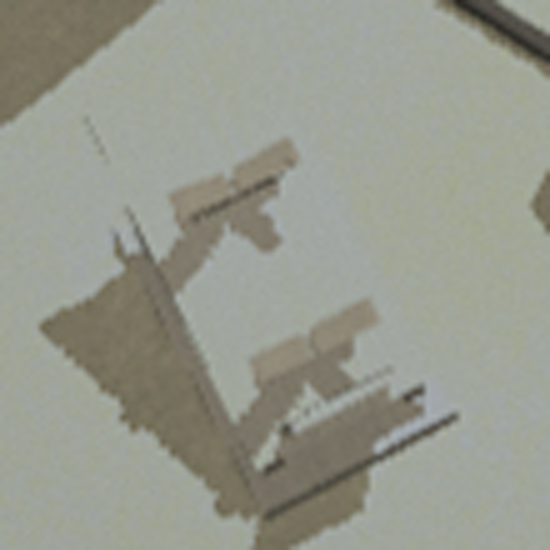

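```bash
cat >> h.py <<'E'
from scipy.spatial.transform import Rotation as R
def rot(o): return R.from_euler("xyz",o,degrees=True)
def delta(p,o,tp,to):
    """from pose p,o: rotvec (tool, deg) first, then shift in rotated tool frame (mm); also shift in the old frame"""
    a,b=rot(o),rot(to)
    return (a.inv()*b).as_rotvec(degrees=True).round(2), (b.inv().apply(np.array(tp)-p)*1e3).round(1),(a.inv().apply(np.array(tp)-p)*1e3).round(1)
def go(tp,to):
    from cell import bot
    s=bot.observe(); np.set_printoptions(precision=4,suppress=True)
    print("clock",s["clock"],"pos",s["ee_pos"],"rot",s["tcp_rot"],"gap",s["finger_gap"]); print("turn, shift after turn, shift before turn",*delta(s["ee_pos"],s["tcp_rot"],tp,to))
E
python3 - <<'E'
import numpy as np
from h import *
d=np.load("cr_both.npz");A=d["A"];o=float(d["o"])
for v in (.190,):
  m=A.T@np.array([-.4345,v,o+.046]); print("mid",m,"up",A[0],"top",m+.075*A[0],"n",A[2])
go([.5725,.128,.200],[180,0,11.6])
E
```

```text
mid [ 0.55778679 -0.22157261  0.11932596] up [-0.86610841  0.04856129  0.49749173] top [ 0.49282865 -0.21793051  0.15663784] n [ 0.49671159 -0.02784981  0.86746872]
clock 0.15 pos [ 0.2086 -0.6153  0.2308] rot [-179.9467   -0.0051   18.724 ] gap 0.0855234378397269
turn, shift after turn, shift before turn [-0.05 -0.    7.12] [ 505.9 -654.9   30.8] [ 583.2 -587.1   31.4]
```

```bash
python3 -m inch '[{"wz":7.1},{"x":46,"y":-38},{"x":46,"y":-38},{"x":46,"y":-38},{"x":46,"y":-38},{"x":46,"y":-38},{"x":40,"y":-46},{"x":36,"y":-46}]' 60
python3 -c "
from h import *
go([.5725,.128,.200],[180,0,11.6])"
```

```text
clock 0.15 pos [ 0.2086 -0.6153  0.2308] rot [-179.9467   -0.0051   18.724 ] gap 0.0855234378397269
turn, shift after turn, shift before turn [-0.05 -0.    7.12] [ 505.9 -654.9   30.8] [ 583.2 -587.1   31.4]invalid input at $[0]: expected keys x, y, z, wx, wy, wz, claw
```

```bash
python3 -m inch '[{"x":0,"y":0,"z":0,"wx":0,"wy":0,"wz":7.1,"claw":0},{"x":46,"y":-38,"z":0,"wx":0,"wy":0,"wz":0,"claw":0},{"x":46,"y":-38,"z":0,"wx":0,"wy":0,"wz":0,"claw":0},{"x":46,"y":-38,"z":0,"wx":0,"wy":0,"wz":0,"claw":0},{"x":46,"y":-38,"z":0,"wx":0,"wy":0,"wz":0,"claw":0},{"x":46,"y":-38,"z":0,"wx":0,"wy":0,"wz":0,"claw":0},{"x":40,"y":-46,"z":0,"wx":0,"wy":0,"wz":0,"claw":0},{"x":36,"y":-46,"z":0,"wx":0,"wy":0,"wz":0,"claw":0}]' 60
python3 -c "
from h import *
go([.5725,.128,.200],[180,0,11.6])"
```

```text
clock: 1.15
ee_pos: [0.4524, -0.2759, 0.2312]
tcp_rot: [-180.0, -0.0, 11.6]
contact_force: [1.2, 0.2, -0.3]
finger_gap: 0.0856
clock 1.15 pos [ 0.4524 -0.2759  0.2312] rot [-180.       -0.0039   11.6296] gap 0.0855876502919856
turn, shift after turn, shift before turn [-0.   -0.    0.03] [ 198.9 -371.5   31.2] [ 199.1 -371.4   31.2]
```

```bash
python3 -m inch '[{"x":28,"y":-53,"z":0,"wx":0,"wy":0,"wz":0,"claw":0},{"x":28,"y":-53,"z":0,"wx":0,"wy":0,"wz":0,"claw":0},{"x":28,"y":-53,"z":0,"wx":0,"wy":0,"wz":0,"claw":0},{"x":28,"y":-53,"z":0,"wx":0,"wy":0,"wz":0,"claw":0},{"x":28,"y":-53,"z":0,"wx":0,"wy":0,"wz":0,"claw":0},{"x":28,"y":-53,"z":0,"wx":0,"wy":0,"wz":0,"claw":0},{"x":28,"y":-53,"z":15,"wx":0,"wy":0,"wz":0,"claw":0},{"x":0,"y":0,"z":0,"wx":0,"wy":0,"wz":0,"claw":0}]' 60
python3 - <<'E'
from h import *
from cell import bot
import cv2,pickle
go([.5725,.128,.200],[180,0,11.6])
c=bot.camera("wrist"); cv2.imwrite("pics/wrist1.png",c["color"]); pickle.dump(c,open("wrist1.pkl","wb"))
E
```

```text
clock: 2.15
ee_pos: [0.5688, 0.1288, 0.215]
tcp_rot: [-180.0, 0.1, 11.9]
contact_force: [-0.2, -0.1, -0.8]
finger_gap: 0.0856
clock 2.15 pos [0.5688 0.1288 0.215 ] rot [-179.9644    0.0617   11.8559] gap 0.08555675434049369
turn, shift after turn, shift before turn [-0.04  0.06  0.26] [ 3.4  1.6 15. ] [ 3.4  1.6 15. ]
```

View pics/wrist1.png

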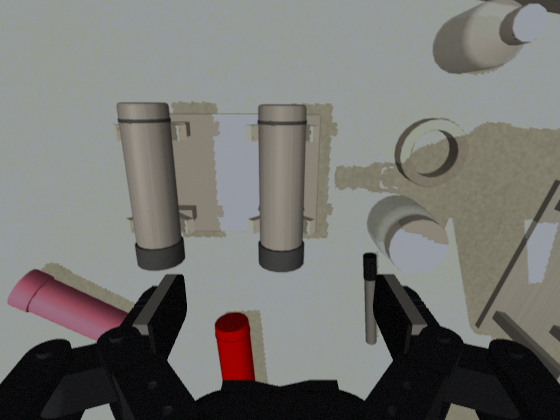

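The wrist view shows tube_1 upright at about (282,188), centred between the fingers. Tube_2 is at (150,185). I'll refine both centres from this closer depth image.

Run:
```python
import pickle
from h import *
from scipy.optimize import least_squares
np.set_printoptions(precision=4,suppress=True)
w=cloud(pickle.load(open("wrist1.pkl","rb"))); P=w.reshape(-1,3); P=P[np.isfinite(P).all(1)]
for nm,c in [("t1",(.572,.1285)),("t2",(.549,.246))]:
    h=np.radians(-168.4); a=np.array([np.cos(h),np.sin(h)])
    d=P[:,:2]-c; s=d@a; t=d@[-a[1],a[0]]
    Q=P[(abs(s)<.085)&(abs(t)<.028)&(P[:,2]>.066)&(P[:,2]<.09)]
    m=abs((Q[:,:2]-c)@a)<.045; B=Q[m]
    f=lambda x:np.hypot((B[:,:2]-c)@[-np.sin(x[2]),np.cos(x[2])]-x[0],B[:,2]-x[1])-.021
    r=least_squares(f,[0,.06,h],loss="soft_l1",f_scale=.002); x=r.x
    a=np.array([np.cos(x[2]),np.sin(x[2])]); s=(Q[:,:2]-c)@a
    e=np.percentile(s,[.3,99.7]); print(nm,len(B),"centre",c+np.array([-a[1],a[0]])*x[0]+a*e.mean(),"z",x[1],"head",np.degrees(x[2]),e)
```

```text
t1 4208 centre [0.5742 0.1296] z 0.0599533492977978 head -168.48650049615478 [-0.0771  0.0723]
t2 4293 centre [0.5512 0.2474] z 0.060036271119104694 head -168.42161218972342 [-0.0771  0.0722]
```

```bash
python3 -m inch '[{"x":4,"y":0.5,"z":40,"wx":0,"wy":0,"wz":0.3,"claw":0},{"x":0,"y":0,"z":50,"wx":0,"wy":0,"wz":0,"claw":0},{"x":0,"y":0,"z":45,"wx":0,"wy":0,"wz":0,"claw":0},{"x":0,"y":0,"z":28,"wx":0,"wy":0,"wz":0,"claw":0},{"x":0,"y":0,"z":15,"wx":0,"wy":0,"wz":0,"claw":0},{"x":0,"y":0,"z":0,"wx":0,"wy":0,"wz":0,"claw":0}]' 60
python3 -c "
from h import *
go([.573,.129,.037],[180,0,11.55])"
```

```text
clock: 2.95
ee_pos: [0.5725, 0.1247, 0.038]
tcp_rot: [180.0, 0.1, 11.3]
contact_force: [0.2, -0.1, 0.2]
finger_gap: 0.0855
clock 2.95 pos [0.5725 0.1247 0.038 ] rot [179.9996   0.0632  11.2799] gap 0.08545310905867588
turn, shift after turn, shift before turn [ 0.    0.06 -0.27] [ 1.3 -4.1  1. ] [ 1.3 -4.1  1. ]
```

```bash
python3 -m inch '[{"x":1,"y":-4,"z":1,"wx":0,"wy":0,"wz":-0.3,"claw":0},{"x":0,"y":0,"z":0,"wx":0,"wy":0,"wz":0,"claw":0}]' 60
python3 - <<'E'
from h import *
from cell import bot
import cv2
go([.573,.129,.037],[180,0,11.55])
s=bot.observe();print(s["contact_force"],s["ft_torque"])
c=bot.camera("wrist"); cv2.imwrite("pics/wrist2.png",c["color"])
E
```

```text
clock: 3.2
ee_pos: [0.5738, 0.13, 0.0384]
tcp_rot: [180.0, -0.1, 11.6]
contact_force: [-0.3, 0.3, -0.1]
finger_gap: 0.0852
clock 3.2 pos [0.5738 0.13   0.0384] rot [179.9982  -0.1069  11.6481] gap 0.08519747148030425
turn, shift after turn, shift before turn [ 0.   -0.11  0.1 ] [-1.   0.8  1.4] [-1.   0.8  1.4]
[-0.25    0.2814 -0.1264] [ 0.0389 -0.0064  0.0132]
```

View pics/wrist2.png

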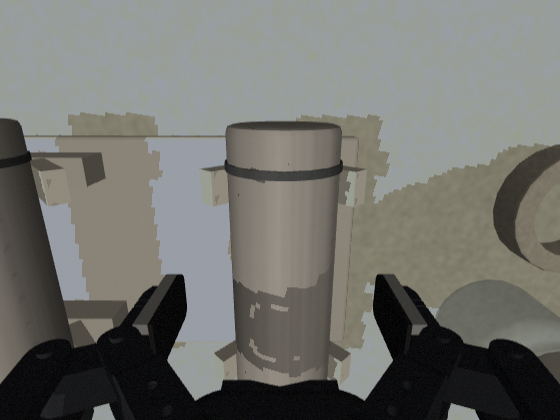

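The tube at about (284,250) sits midway between the pads (185 and 375). I'll close on it.

```bash
python3 -m inch '[{"x":0,"y":0,"z":0,"wx":0,"wy":0,"wz":0,"claw":255},{"x":0,"y":0,"z":0,"wx":0,"wy":0,"wz":0,"claw":255},{"x":0,"y":0,"z":0,"wx":0,"wy":0,"wz":0,"claw":255},{"x":0,"y":0,"z":0,"wx":0,"wy":0,"wz":0,"claw":255},{"x":0,"y":0,"z":0,"wx":0,"wy":0,"wz":0,"claw":255},{"x":0,"y":0,"z":0,"wx":0,"wy":0,"wz":0,"claw":255}]' 90
```

```text
clock: 4.0
ee_pos: [0.5733, 0.1287, 0.0379]
tcp_rot: [180.0, -0.0, 11.6]
contact_force: [-1.1, -11.4, 11.3]
finger_gap: 0.0408
```

```bash
python3 -m inch '[{"x":0,"y":0,"z":-10,"wx":0,"wy":0,"wz":0,"claw":255},{"x":0,"y":0,"z":-25,"wx":0,"wy":0,"wz":0,"claw":255},{"x":0,"y":0,"z":-35,"wx":0,"wy":0,"wz":0,"claw":255},{"x":0,"y":0,"z":-40,"wx":0,"wy":0,"wz":0,"claw":255},{"x":0,"y":0,"z":-30,"wx":0,"wy":0,"wz":0,"claw":255},{"x":0,"y":0,"z":0,"wx":0,"wy":0,"wz":0,"claw":255},{"x":0,"y":0,"z":0,"wx":0,"wy":0,"wz":0,"claw":255},{"x":0,"y":0,"z":0,"wx":0,"wy":0,"wz":0,"claw":255}]' 90
cat > tq.py <<'E'
from h import *
from cell import bot
import cv2,sys
np.set_printoptions(precision=3,suppress=True)
F=[];T=[]
for i in range(4):
    if i: c=bot.camera("scene")
    s=bot.observe();F.append(s["contact_force"]);T.append(s["ft_torque"])
F=np.array(F);T=np.array(T)
r=rot(s["tcp_rot"]); y=r.as_matrix()[:,1]
print("clk",s["clock"],"pos",s["ee_pos"],"rot",s["tcp_rot"],"gap",s["finger_gap"],"F",F.mean(0),"T",T.mean(0),"T about jaw",T@y)
cv2.imwrite(f"pics/{sys.argv[1]}.png",c["color"])
E
python3 tq.py lift1
```

```text
clock: 5.0
ee_pos: [0.5722, 0.1295, 0.1759]
tcp_rot: [-180.0, 0.1, 11.6]
contact_force: [-3.6, -0.4, -6.4]
finger_gap: 0.0408
clk 5.15 pos [0.573 0.13  0.176] rot [-179.998    0.085   11.625] gap 0.0406174541185367 F [-0.818  0.048 -4.77 ] T [ 0.004  0.148 -0.012] T about jaw [-0.423  2.447 -0.411 -2.189]
```

View pics/lift1.png

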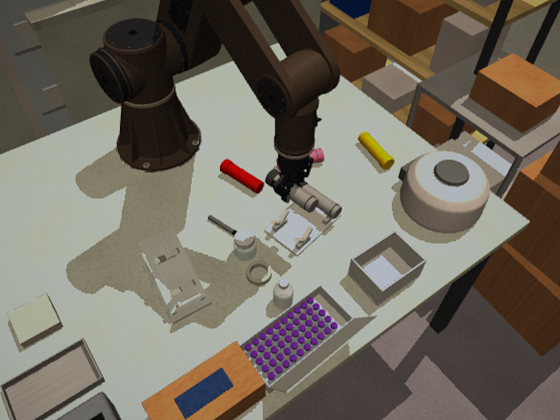

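Tube_1 is held and clear of its saddles at about (305,195). The moment is still ringing, so I'll let it settle.

```bash
sed -i 's/range(4)/range(12)/' tq.py; python3 -m inch '[{"x":0,"y":0,"z":0,"wx":0,"wy":0,"wz":0,"claw":255},{"x":0,"y":0,"z":0,"wx":0,"wy":0,"wz":0,"claw":255},{"x":0,"y":0,"z":0,"wx":0,"wy":0,"wz":0,"claw":255},{"x":0,"y":0,"z":0,"wx":0,"wy":0,"wz":0,"claw":255},{"x":0,"y":0,"z":0,"wx":0,"wy":0,"wz":0,"claw":255},{"x":0,"y":0,"z":0,"wx":0,"wy":0,"wz":0,"claw":255}]' 90 ;python3 tq.py lift1b
```

```text
clock: 5.9
ee_pos: [0.573, 0.1296, 0.1773]
tcp_rot: [-180.0, 0.0, 11.6]
contact_force: [-3.6, -0.9, -6.1]
finger_gap: 0.0408
clk 6.45 pos [0.573 0.13  0.177] rot [-180.       0.001   11.624] gap 0.04075563717591783 F [-0.355  0.048 -4.702] T [-0.001 -0.054 -0.007] T about jaw [-0.711  2.534 -0.336 -2.217  1.482  2.082 -1.627 -1.367  2.308  0.828
 -2.364  0.021]
```

```bash
cat > tq.py <<'E'
from h import *
from cell import bot
import cv2,sys
from scipy.optimize import least_squares
np.set_printoptions(precision=3,suppress=True)
Y=[];t=[];F=[]
for i in range(20):
    if i: c=bot.camera("scene")
    s=bot.observe();y=rot(s["tcp_rot"]).as_matrix()[:,1];Y.append(s["ft_torque"]@y);t.append(s["clock"]);F.append(s["contact_force"])
Y=np.array(Y);t=np.array(t)-t[0]
best=None
def lin(w):
    M=np.c_[np.ones_like(t),np.cos(w*t),np.sin(w*t),t*np.cos(w*t),t*np.sin(w*t)]
    k,*_=np.linalg.lstsq(M,Y,rcond=None); return k,Y-M@k
for w in np.arange(2,62,.05):
    k,r=lin(w); q=r@r
    if best is None or q<best[0]: best=(q,w,k)
print("clk",s["clock"],"pos",s["ee_pos"],"rot",s["tcp_rot"],"gap",s["finger_gap"],"F",np.mean(F,0))
print("mean %.3f fit offset %.3f w %.2f amp %.3f rms %.4f"%(Y.mean(),best[2][0],best[1],np.hypot(*best[2][1:3]),np.sqrt(best[0]/20)))
cv2.imwrite(f"pics/{sys.argv[1]}.png",c["color"])
E
python3 tq.py lift1c
```

```text
clk 7.4 pos [0.573 0.13  0.177] rot [-179.998   -0.002   11.624] gap 0.04091263896326276 F [ 0.189 -0.179 -4.617]
mean 0.204 fit offset 0.077 w 35.20 amp 2.549 rms 0.1145
```

```bash
python3 -m inch '[{"x":0,"y":0,"z":0,"wx":0,"wy":-4,"wz":0,"claw":255},{"x":0,"y":0,"z":0,"wx":0,"wy":-6,"wz":0,"claw":255},{"x":0,"y":0,"z":0,"wx":0,"wy":-6,"wz":0,"claw":255},{"x":0,"y":0,"z":0,"wx":0,"wy":-6,"wz":0,"claw":255},{"x":0,"y":0,"z":0,"wx":0,"wy":-3,"wz":0,"claw":255},{"x":0,"y":0,"z":0,"wx":0,"wy":0,"wz":0,"claw":255},{"x":0,"y":0,"z":0,"wx":0,"wy":0,"wz":0,"claw":255},{"x":0,"y":0,"z":0,"wx":0,"wy":0,"wz":0,"claw":255}]' 90 ;python3 tq.py tilt1; python3 -c "
import cv2
i=cv2.imread('pics/tilt1.png')[120:270,220:380];cv2.imwrite('pics/tilt1c.png',cv2.resize(i,None,fx=4,fy=4))"
```

```text
clock: 8.4
ee_pos: [0.5729, 0.1296, 0.1778]
tcp_rot: [180.0, 24.9, 11.6]
contact_force: [-5.6, -0.2, -1.9]
finger_gap: 0.0409
clk 9.35 pos [0.573 0.13  0.177] rot [179.997  24.995  11.624] gap 0.04068632426636773 F [ 0.063  0.202 -4.463]
mean 0.622 fit offset 0.542 w 30.00 amp 2.367 rms 0.0372
```

View pics/tilt1c.png

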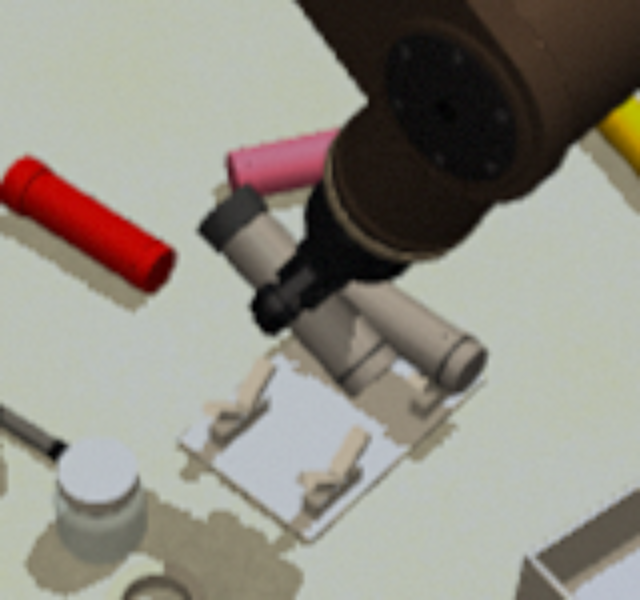

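The crop shows tube_1 tilted base down (cap at (230,215), base at (370,360)) and clear of the rack. Next I'll level it and compare the moment.

```bash
python3 -m inch '[{"x":0,"y":0,"z":0,"wx":0,"wy":4,"wz":0,"claw":255},{"x":0,"y":0,"z":0,"wx":0,"wy":6,"wz":0,"claw":255},{"x":0,"y":0,"z":0,"wx":0,"wy":6,"wz":0,"claw":255},{"x":0,"y":0,"z":0,"wx":0,"wy":6,"wz":0,"claw":255},{"x":0,"y":0,"z":0,"wx":0,"wy":3,"wz":0,"claw":255},{"x":0,"y":0,"z":0,"wx":0,"wy":0,"wz":0,"claw":255},{"x":0,"y":0,"z":0,"wx":0,"wy":0,"wz":0,"claw":255},{"x":0,"y":0,"z":0,"wx":0,"wy":0,"wz":0,"claw":255}]' 90 ;python3 tq.py lev1;python3 tq.py lev1b
```

```text
clock: 10.35
ee_pos: [0.5734, 0.1297, 0.1771]
tcp_rot: [-180.0, 0.0, 11.6]
contact_force: [-4.7, -0.9, -5.3]
finger_gap: 0.0409
clk 11.3 pos [0.573 0.13  0.177] rot [180.     -0.001  11.624] gap 0.040276141906982574 F [-0.005 -0.127 -4.578]
mean 0.071 fit offset 0.057 w 35.35 amp 2.653 rms 0.1677
clk 12.25 pos [0.573 0.13  0.177] rot [-179.999   -0.003   11.624] gap 0.04091058253001723 F [ 0.526  0.117 -4.508]
mean 0.213 fit offset 0.054 w 34.15 amp 2.379 rms 0.2786
```

```bash
python3 - <<'E'
s=open('tq.py').read()
s=s.replace('cv2.imwrite(','''F=np.array(F);M=rot(s["tcp_rot"]).as_matrix();hx=np.cross(M[:,1],[0,0,1.]);hx/=np.linalg.norm(hx)
fx=F@hx;fz=F[:,2]
for nm,X in (("Fx",np.c_[np.ones_like(t),fx]),("Fx,Fz",np.c_[np.ones_like(t),fx,fz-fz.mean()])):
    k,*_=np.linalg.lstsq(X,Y,rcond=None); r=Y-X@k
    print("reg",nm,k,"rms %.4f"%r.std(), "se %.4f"%(r.std()*np.sqrt(np.linalg.inv(X.T@X)[0,0])))
np.savez("log_%s.npz"%sys.argv[1],Y=Y,F=F,t=t)
print(Y.round(2),fx.round(2))
cv2.imwrite(''',1)
open('tq.py','w').write(s)
E
python3 tq.py lev1c
```

```text
clk 13.2 pos [0.573 0.13  0.177] rot [179.999   0.001  11.622] gap 0.04032188734050129 F [-0.179 -0.164 -4.482]
mean -0.012 fit offset 0.054 w 34.80 amp 2.549 rms 0.0627
reg Fx [ 0.07 -0.39] rms 0.4584 se 0.1026
reg Fx,Fz [ 0.08  -0.441 -0.255] rms 0.3660 se 0.0820
[ 1.75 -2.13 -0.61  2.52 -0.18 -2.34  1.29  1.86 -1.9  -1.07  2.48  0.01
 -2.46  0.86  2.1  -1.68 -1.27  2.5   0.62 -2.58] [-5.05  5.02  3.32 -6.45 -0.93  6.67 -2.63 -6.18  4.25  3.85 -4.13 -1.35
  5.24 -0.1  -4.58  3.42  4.45 -4.81 -2.42  6.59]
```

```bash
python3 -m inch '[{"x":0,"y":0,"z":0,"wx":0,"wy":6,"wz":0,"claw":255},{"x":0,"y":0,"z":0,"wx":0,"wy":7,"wz":0,"claw":255},{"x":0,"y":0,"z":0,"wx":0,"wy":7,"wz":0,"claw":255},{"x":0,"y":0,"z":0,"wx":0,"wy":5,"wz":0,"claw":255},{"x":0,"y":0,"z":0,"wx":0,"wy":0,"wz":0,"claw":255},{"x":0,"y":0,"z":0,"wx":0,"wy":0,"wz":0,"claw":255},{"x":0,"y":0,"z":0,"wx":0,"wy":0,"wz":0,"claw":255},{"x":0,"y":0,"z":0,"wx":0,"wy":0,"wz":0,"claw":255}]' 90 ; python3 tq.py cap1; python3 -m inch '[{"x":0,"y":0,"z":0,"wx":0,"wy":-6,"wz":0,"claw":255},{"x":0,"y":0,"z":0,"wx":0,"wy":-7,"wz":0,"claw":255},{"x":0,"y":0,"z":0,"wx":0,"wy":-7,"wz":0,"claw":255},{"x":0,"y":0,"z":0,"wx":0,"wy":-5,"wz":0,"claw":255},{"x":0,"y":0,"z":0,"wx":0,"wy":0,"wz":0,"claw":255},{"x":0,"y":0,"z":0,"wx":0,"wy":0,"wz":0,"claw":255},{"x":0,"y":0,"z":0,"wx":0,"wy":0,"wz":0,"claw":255}]' 90 ;python3 tq.py lev1d;python3 tq.py lev1e
```

```text
clock: 14.2
ee_pos: [0.5736, 0.1297, 0.1774]
tcp_rot: [-180.0, -25.0, 11.6]
contact_force: [-4.2, -1.0, -5.9]
finger_gap: 0.0406
clk 15.15 pos [0.573 0.13  0.177] rot [-179.999  -25.003   11.624] gap 0.04080028657392541 F [ 0.822  0.214 -3.563]
mean -0.015 fit offset 0.129 w 19.05 amp 3.111 rms 0.8976
reg Fx [-0.39  -0.443] rms 0.3153 se 0.0724
reg Fx,Fz [-0.457 -0.522 -0.137] rms 0.2585 se 0.0631
[-2.74 -2.26  1.1   1.17  0.19  1.88 -0.1  -2.52 -1.43  1.09  1.68 -0.11
  0.58  1.54  1.86 -0.5  -2.56 -1.99  0.67  2.16] [ 4.36  4.93 -3.06 -2.96 -0.33 -4.62 -1.58  5.09  2.45 -3.38 -4.82 -1.94
 -2.25 -4.33 -5.96 -0.69  4.58  3.56 -0.92 -5.08]
clock: 16.02
ee_pos: [0.5722, 0.1295, 0.1773]
tcp_rot: [-180.0, -0.0, 11.6]
contact_force: [-3.0, -0.3, -6.7]
finger_gap: 0.0409
clk 16.975 pos [0.573 0.13  0.177] rot [-179.999    0.002   11.624] gap 0.04061942342959254 F [ 0.322  0.127 -4.64 ]
mean 0.156 fit offset 0.027 w 35.95 amp 2.702 rms 0.1413
reg Fx [ 0.03 -0.37] rms 0.5375 se 0.1205
reg Fx,Fz [ 0.002 -0.453 -0.328] rms 0.4111 se 0.0925
[-0.35  2.55 -0.66 -2.18  1.68  1.5  -2.29 -0.44  2.57 -0.37 -2.36  0.86
  2.24 -1.61 -1.32  2.18  0.74 -2.42  0.33  2.48] [ 3.03 -6.37  0.12  5.   -2.89 -5.48  5.02  3.1  -5.78 -0.08  5.72 -0.24
 -6.4   2.88  5.32 -4.05 -4.6   5.75  0.04 -6.92]
clk 17.925 pos [0.573 0.13  0.177] rot [180.     -0.005  11.623] gap 0.04115271875882905 F [ 0.548  0.146 -4.521]
mean 0.176 fit offset 0.073 w 35.40 amp 2.524 rms 0.2026
reg Fx [-0.049 -0.397] rms 0.4203 se 0.0948
reg Fx,Fz [-0.091 -0.471 -0.307] rms 0.2681 se 0.0610
[ 2.48 -1.04 -1.79  1.9   1.45 -2.19 -0.56  2.53  0.67 -2.43  0.17  2.47
 -0.85 -2.03  1.87  1.48 -2.19 -0.66  2.61 -0.37] [-6.92  1.02  4.32 -3.05 -4.92  4.47  3.13 -6.14 -2.4   5.64  0.69 -6.58
  1.31  5.42 -2.76 -4.99  4.82  2.06 -6.07 -0.4 ]
```

The level readings stay within about ±0.03 of each other (0.077, then 0.054 after base-down, then 0.03 to 0.07 after cap-down). There's no shift, so tube_1 appears sound. I'll put it back and test tube_2.

```bash
python3 -m inch '[{"x":0,"y":0,"z":40,"wx":0,"wy":0,"wz":0,"claw":255},{"x":0,"y":0,"z":45,"wx":0,"wy":0,"wz":0,"claw":255},{"x":0,"y":0,"z":30,"wx":0,"wy":0,"wz":0,"claw":255},{"x":0,"y":0,"z":14,"wx":0,"wy":0,"wz":0,"claw":255},{"x":0,"y":0,"z":6,"wx":0,"wy":0,"wz":0,"claw":255},{"x":0,"y":0,"z":3,"wx":0,"wy":0,"wz":0,"claw":255},{"x":0,"y":0,"z":0,"wx":0,"wy":0,"wz":0,"claw":255}]' 90
python3 -c "
from h import *
go([.5733,.1287,.0379],[180,0,11.6])"
```

```text
clock: 18.8
ee_pos: [0.5736, 0.1297, 0.04]
tcp_rot: [180.0, -0.1, 11.6]
contact_force: [4.1, 2.1, -3.4]
finger_gap: 0.0408
clock 18.8 pos [0.5736 0.1297 0.04  ] rot [179.9984  -0.0682  11.6262] gap 0.040816507239424385
turn, shift after turn, shift before turn [ 0.   -0.07  0.03] [-0.5  1.   2.1] [-0.5  1.   2.1]
```

```bash
python3 -m inch '[{"x":0,"y":0.5,"z":1.5,"wx":0,"wy":0,"wz":0,"claw":255},{"x":0,"y":0,"z":0,"wx":0,"wy":0,"wz":0,"claw":0},{"x":0,"y":0,"z":0,"wx":0,"wy":0,"wz":0,"claw":0},{"x":0,"y":0,"z":0,"wx":0,"wy":0,"wz":0,"claw":0},{"x":0,"y":0,"z":0,"wx":0,"wy":0,"wz":0,"claw":0},{"x":0,"y":0,"z":0,"wx":0,"wy":0,"wz":0,"claw":0}]' 90
python3 -c "
from h import *
from cell import bot
import cv2
go([.5733,.1287,.0379],[180,0,11.6])
cv2.imwrite('pics/rel1.png',bot.camera('wrist')['color'])"
```

```text
clock: 19.55
ee_pos: [0.5731, 0.1291, 0.0378]
tcp_rot: [-180.0, -0.0, 11.6]
contact_force: [-0.0, -0.2, -0.2]
finger_gap: 0.0854
clock 19.55 pos [0.5731 0.1291 0.0378] rot [-179.9996   -0.0011   11.6249] gap 0.0854388735449103
turn, shift after turn, shift before turn [-0.   -0.    0.02] [ 0.1  0.4 -0.1] [ 0.1  0.4 -0.1]
```

View pics/rel1.png

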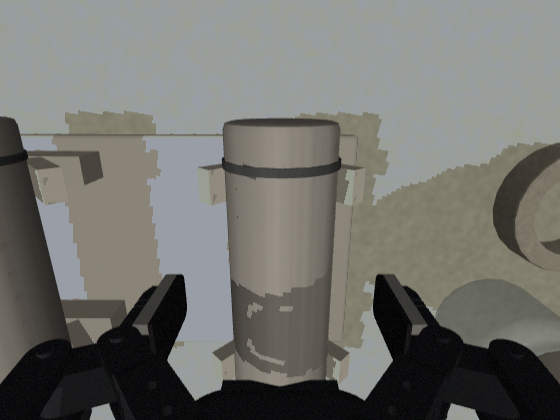

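Tube_1 lies back in its saddles at (282,250), the same view as before the lift. Moving 120 mm across to tube_2.

```bash
python3 -m inch '[{"x":0,"y":0,"z":-35,"wx":0,"wy":0,"wz":0,"claw":0},{"x":0,"y":0,"z":-50,"wx":0,"wy":0,"wz":0,"claw":0},{"x":0,"y":-20,"z":-15,"wx":0,"wy":0,"wz":0,"claw":0},{"x":0,"y":-50,"z":0,"wx":0,"wy":0,"wz":0,"claw":0},{"x":0,"y":-40,"z":0,"wx":0,"wy":0,"wz":0,"claw":0},{"x":0,"y":-10,"z":0,"wx":0,"wy":0,"wz":0,"claw":0},{"x":0,"y":0,"z":0,"wx":0,"wy":0,"wz":0,"claw":0},{"x":0,"y":0,"z":0,"wx":0,"wy":0,"wz":0,"claw":0}]' 60
python3 -c "
from h import *
from cell import bot
import cv2
go([.5497,.2467,.0379],[180,0,11.6])
cv2.imwrite('pics/ab2.png',bot.camera('wrist')['color'])"
```

```text
clock: 20.6
ee_pos: [0.549, 0.2458, 0.1375]
tcp_rot: [180.0, 0.0, 11.6]
contact_force: [0.2, 0.0, 0.2]
finger_gap: 0.0854
clock 20.6 pos [0.549  0.2458 0.1375] rot [179.9852   0.029   11.5953] gap 0.08537282468861827
turn, shift after turn, shift before turn [ 0.01  0.03 -0.  ] [ 0.9 -0.7 99.6] [ 0.9 -0.8 99.6]
```

View pics/ab2.png

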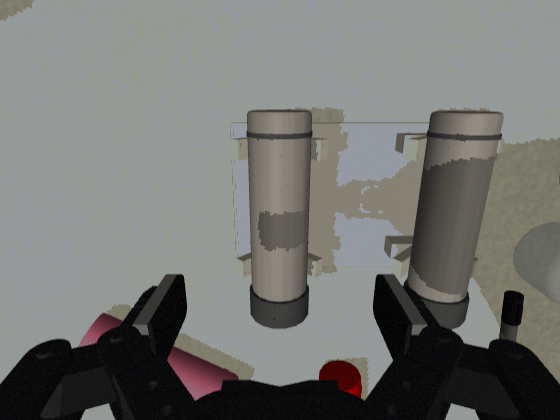

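Tube_2 is at (280,215), centred between the pads at 185 and 375. I'll descend and grip.

```bash
python3 -m inch '[{"x":1,"y":-0.5,"z":35,"wx":0,"wy":0,"wz":0,"claw":0},{"x":0,"y":0,"z":40,"wx":0,"wy":0,"wz":0,"claw":0},{"x":0,"y":0,"z":18,"wx":0,"wy":0,"wz":0,"claw":0},{"x":0,"y":0,"z":6,"wx":0,"wy":0,"wz":0,"claw":0},{"x":0,"y":0,"z":0,"wx":0,"wy":0,"wz":0,"claw":0},{"x":0,"y":0,"z":0,"wx":0,"wy":0,"wz":0,"claw":0}]' 60
python3 -m inch '[{"x":0,"y":0,"z":0,"wx":0,"wy":0,"wz":0,"claw":255},{"x":0,"y":0,"z":0,"wx":0,"wy":0,"wz":0,"claw":255},{"x":0,"y":0,"z":0,"wx":0,"wy":0,"wz":0,"claw":255},{"x":0,"y":0,"z":0,"wx":0,"wy":0,"wz":0,"claw":255},{"x":0,"y":0,"z":0,"wx":0,"wy":0,"wz":0,"claw":255},{"x":0,"y":0,"z":0,"wx":0,"wy":0,"wz":0,"claw":255}]' 60
```

```text
clock: 21.4
ee_pos: [0.5506, 0.2476, 0.04]
tcp_rot: [-180.0, -0.1, 11.6]
contact_force: [-0.3, 0.5, 0.3]
finger_gap: 0.0852
clock: 22.15
ee_pos: [0.5502, 0.2465, 0.0395]
tcp_rot: [179.9, -0.0, 11.6]
contact_force: [-0.1, -12.4, 12.8]
finger_gap: 0.041
```

```bash
python3 -m inch '[{"x":0,"y":0,"z":-10,"wx":0,"wy":0,"wz":0,"claw":255},{"x":0,"y":0,"z":-25,"wx":0,"wy":0,"wz":0,"claw":255},{"x":0,"y":0,"z":-35,"wx":0,"wy":0,"wz":0,"claw":255},{"x":0,"y":0,"z":-40,"wx":0,"wy":0,"wz":0,"claw":255},{"x":0,"y":0,"z":-30,"wx":0,"wy":0,"wz":0,"claw":255},{"x":0,"y":0,"z":0,"wx":0,"wy":0,"wz":0,"claw":255},{"x":0,"y":0,"z":0,"wx":0,"wy":0,"wz":0,"claw":255},{"x":0,"y":0,"z":0,"wx":0,"wy":0,"wz":0,"claw":255}]' 60
python3 tq.py lift2;python3 tq.py lift2b
```

```text
clock: 23.15
ee_pos: [0.549, 0.247, 0.1772]
tcp_rot: [180.0, 0.1, 11.6]
contact_force: [-0.1, 0.2, -5.1]
finger_gap: 0.0409
clk 24.1 pos [0.55  0.247 0.179] rot [-180.      -0.006   11.628] gap 0.04091509133204312 F [-0.004  0.115 -5.041]
mean 0.081 fit offset 0.083 w 44.70 amp 0.091 rms 0.0193
reg Fx [ 0.079 -0.077] rms 0.0405 se 0.0091
reg Fx,Fz [ 0.079 -0.079 -0.003] rms 0.0405 se 0.0091
[0.01 0.12 0.17 0.01 0.09 0.14 0.02 0.13 0.05 0.04 0.16 0.02 0.09 0.14
 0.   0.08 0.11 0.03 0.13 0.06] [ 0.02 -0.24 -0.74  0.82 -0.42  0.42  0.25 -0.08  0.55 -0.05 -0.53  0.1
 -0.27 -0.14  0.38 -0.51 -0.66  0.6  -0.49  0.6 ]
clk 25.05 pos [0.55  0.247 0.179] rot [-179.999    0.      11.622] gap 0.04141910108170119 F [ 0.006 -0.196 -4.932]
mean 0.060 fit offset 0.058 w 44.50 amp 0.041 rms 0.0359
reg Fx [ 0.061 -0.041] rms 0.0591 se 0.0132
reg Fx,Fz [ 0.062 -0.045 -0.044] rms 0.0568 se 0.0127
[ 0.06  0.07  0.04  0.04 -0.07  0.15  0.06  0.03  0.16 -0.04  0.07  0.11
 -0.01  0.13  0.07  0.01  0.09  0.11 -0.02  0.16] [ 0.6  -0.26  0.29  0.31  0.27 -0.13 -0.02  0.04 -0.65  0.58 -0.91  0.3
  0.08 -0.48  0.18 -0.54 -0.46 -0.61  1.15  0.92]
```

At 60 N grip there's no ringing, and the baseline is about 0.07 N m. Now rocking base down and back to level.

```bash
python3 -m inch '[{"x":0,"y":0,"z":0,"wx":0,"wy":-4,"wz":0,"claw":255},{"x":0,"y":0,"z":0,"wx":0,"wy":-7,"wz":0,"claw":255},{"x":0,"y":0,"z":0,"wx":0,"wy":-7,"wz":0,"claw":255},{"x":0,"y":0,"z":0,"wx":0,"wy":-7,"wz":0,"claw":255},{"x":0,"y":0,"z":0,"wx":0,"wy":0,"wz":0,"claw":255},{"x":0,"y":0,"z":0,"wx":0,"wy":0,"wz":0,"claw":255},{"x":0,"y":0,"z":0,"wx":0,"wy":0,"wz":0,"claw":255},{"x":0,"y":0,"z":0,"wx":0,"wy":0,"wz":0,"claw":255}]' 60
python3 -m inch '[{"x":0,"y":0,"z":0,"wx":0,"wy":0,"wz":0,"claw":255},{"x":0,"y":0,"z":0,"wx":0,"wy":5,"wz":0,"claw":255},{"x":0,"y":0,"z":0,"wx":0,"wy":7,"wz":0,"claw":255},{"x":0,"y":0,"z":0,"wx":0,"wy":7,"wz":0,"claw":255},{"x":0,"y":0,"z":0,"wx":0,"wy":6,"wz":0,"claw":255},{"x":0,"y":0,"z":0,"wx":0,"wy":0,"wz":0,"claw":255},{"x":0,"y":0,"z":0,"wx":0,"wy":0,"wz":0,"claw":255},{"x":0,"y":0,"z":0,"wx":0,"wy":0,"wz":0,"claw":255}]' 60 
python3 tq.py lev2
```

```text
clock: 26.05
ee_pos: [0.5496, 0.2474, 0.1796]
tcp_rot: [-180.0, 24.9, 11.6]
contact_force: [1.0, 0.6, -5.4]
finger_gap: 0.0409
clock: 27.05
ee_pos: [0.5505, 0.2475, 0.1785]
tcp_rot: [180.0, 0.1, 11.6]
contact_force: [0.3, 0.1, -5.0]
finger_gap: 0.0413
clk 28.0 pos [0.55  0.247 0.179] rot [180.     -0.001  11.627] gap 0.04121679133513613 F [-0.066 -0.025 -4.905]
mean -0.004 fit offset -0.003 w 42.75 amp 0.076 rms 0.0274
reg Fx [-0.003 -0.02 ] rms 0.0604 se 0.0137
reg Fx,Fz [-0.003 -0.021  0.044] rms 0.0573 se 0.0130
[ 0.07 -0.04  0.04  0.02 -0.12 -0.05  0.01 -0.07  0.05  0.06 -0.12  0.05
  0.04 -0.08  0.03  0.04 -0.07  0.07  0.01 -0.04] [-0.27 -0.55  0.06 -0.37  0.39  0.76 -0.51 -0.48  0.36  0.52  0.02  0.09
 -0.25  0.46 -0.37  0.22  0.25  0.01  0.73  0.33]
```

The moment dropped by 0.073 N m in the expected direction, so tube_2 is the loose one. Now cap down, then level again.

```bash
python3 -m inch '[{"x":0,"y":0,"z":0,"wx":0,"wy":4,"wz":0,"claw":255},{"x":0,"y":0,"z":0,"wx":0,"wy":7,"wz":0,"claw":255},{"x":0,"y":0,"z":0,"wx":0,"wy":7,"wz":0,"claw":255},{"x":0,"y":0,"z":0,"wx":0,"wy":7,"wz":0,"claw":255},{"x":0,"y":0,"z":0,"wx":0,"wy":0,"wz":0,"claw":255},{"x":0,"y":0,"z":0,"wx":0,"wy":0,"wz":0,"claw":255},{"x":0,"y":0,"z":0,"wx":0,"wy":0,"wz":0,"claw":255},{"x":0,"y":0,"z":0,"wx":0,"wy":0,"wz":0,"claw":255}]' 60
python3 -m inch '[{"x":0,"y":0,"z":0,"wx":0,"wy":0,"wz":0,"claw":255},{"x":0,"y":0,"z":0,"wx":0,"wy":-5,"wz":0,"claw":255},{"x":0,"y":0,"z":0,"wx":0,"wy":-7,"wz":0,"claw":255},{"x":0,"y":0,"z":0,"wx":0,"wy":-7,"wz":0,"claw":255},{"x":0,"y":0,"z":0,"wx":0,"wy":-6,"wz":0,"claw":255},{"x":0,"y":0,"z":0,"wx":0,"wy":0,"wz":0,"claw":255},{"x":0,"y":0,"z":0,"wx":0,"wy":0,"wz":0,"claw":255},{"x":0,"y":0,"z":0,"wx":0,"wy":0,"wz":0,"claw":255}]' 60 
python3 tq.py lev2b
python3 -c "
from h import *
go([.5497,.2467,.0379],[180,0,11.6])"
```

```text
clock: 29.0
ee_pos: [0.5506, 0.2474, 0.179]
tcp_rot: [-180.0, -25.0, 11.6]
contact_force: [0.0, 0.3, -5.3]
finger_gap: 0.0408
clock: 30.0
ee_pos: [0.549, 0.2472, 0.1788]
tcp_rot: [180.0, -0.0, 11.6]
contact_force: [-0.5, -0.1, -4.7]
finger_gap: 0.0408
clk 30.95 pos [0.55  0.247 0.179] rot [-179.999   -0.003   11.626] gap 0.041272593798991536 F [ 0.03  -0.002 -4.704]
mean 0.057 fit offset 0.057 w 16.10 amp 0.059 rms 0.0195
reg Fx [ 0.056 -0.018] rms 0.0281 se 0.0063
reg Fx,Fz [ 0.057 -0.016 -0.008] rms 0.0278 se 0.0062
[ 0.04  0.06  0.1   0.08  0.09  0.03  0.03 -0.02  0.08  0.07  0.06  0.07
  0.12  0.06  0.07  0.06  0.05  0.03  0.02  0.05] [ 0.52 -0.33  0.1  -0.51 -1.15 -0.31 -0.45  0.52  0.4  -0.44  0.3  -0.07
  0.11  0.18  0.35  0.19 -0.12 -0.41  0.67 -0.1 ]
clock 30.95 pos [0.5499 0.2474 0.1788] rot [-179.9995   -0.0033   11.6255] gap 0.041272593798991536
turn, shift after turn, shift before turn [-0.   -0.    0.03] [ -0.3   0.6 140.9] [ -0.3   0.6 140.9]
```

The moment returned to 0.057 N m, so the vial slid back to the cap end. Now I'll carry tube_2 to a hover over the cradle.

```bash
cat > tgt.py <<'E'
from h import *
import sys
up=np.array([-.8659,.0486,.4978]); up/=np.linalg.norm(up)
h=np.arctan2(up[1],up[0]); up=np.array([np.cos(h)*.866,np.sin(h)*.866,.5]); n=np.array([-np.cos(h)*.5,-np.sin(h)*.5,.866])
mid=np.array([.5578,-.2216,.1197])
M=np.c_[-up,np.cross(-n,-up),-n]; e=R.from_matrix(M).as_euler("xyz",degrees=True)
off=float(sys.argv[1]); tp=mid+n*(off-.0205); print("target",tp.round(4),e.round(2))
go(tp,e)
E
python3 tgt.py 0.12
python3 -m inch '[{"x":0,"y":0,"z":-25,"wx":0,"wy":0,"wz":0,"claw":255},{"x":0,"y":10,"z":-40,"wx":0,"wy":0,"wz":5,"claw":255},{"x":0,"y":30,"z":-15,"wx":0,"wy":0,"wz":5,"claw":255},{"x":0,"y":40,"z":0,"wx":0,"wy":0,"wz":4.8,"claw":255},{"x":0,"y":45,"z":0,"wx":0,"wy":0,"wz":0,"claw":255},{"x":0,"y":45,"z":0,"wx":0,"wy":0,"wz":0,"claw":255},{"x":0,"y":45,"z":0,"wx":0,"wy":0,"wz":0,"claw":255},{"x":0,"y":45,"z":0,"wx":0,"wy":0,"wz":0,"claw":255}]' 60
python3 tgt.py 0.12
```

```text
target [ 0.6075 -0.2244  0.2059] [180.    30.    -3.21]
clock 30.95 pos [0.5499 0.2474 0.1788] rot [-179.9995   -0.0033   11.6255] gap 0.041272593798991536
turn, shift after turn, shift before turn [  3.88 -29.83  14.5 ] [ 59.2 467.8 -65.4] [-38.6 473.7 -27.1]
clock: 31.95
ee_pos: [0.5462, -0.0134, 0.2589]
tcp_rot: [180.0, -0.0, -3.2]
contact_force: [0.6, -0.8, -5.9]
finger_gap: 0.0411
target [ 0.6075 -0.2244  0.2059] [180.    30.    -3.21]
clock 31.95 pos [ 0.5462 -0.0134  0.2589] rot [179.9998  -0.0171  -3.1731] gap 0.04112861781360609
turn, shift after turn, shift before turn [  0.01 -30.02   0.04] [ 89.7 207.2   9.5] [ 72.8 207.3  53.1]
```

```bash
python3 -m inch '[{"x":15,"y":45,"z":0,"wx":0,"wy":0,"wz":0,"claw":255},{"x":15,"y":45,"z":0,"wx":0,"wy":0,"wz":0,"claw":255},{"x":15,"y":45,"z":0,"wx":0,"wy":-5,"wz":0,"claw":255},{"x":15,"y":42,"z":0,"wx":0,"wy":-8,"wz":0,"claw":255},{"x":13,"y":25,"z":0,"wx":0,"wy":-8,"wz":0,"claw":255},{"x":0,"y":5,"z":0,"wx":0,"wy":-6,"wz":0,"claw":255},{"x":0,"y":0,"z":0,"wx":0,"wy":-3,"wz":0,"claw":255},{"x":0,"y":0,"z":0,"wx":0,"wy":0,"wz":0,"claw":255}]' 60
python3 tgt.py 0.12
```

```text
clock: 32.95
ee_pos: [0.6079, -0.2226, 0.2529]
tcp_rot: [-180.0, 30.1, -3.1]
contact_force: [0.5, -0.3, -5.3]
finger_gap: 0.0414
target [ 0.6075 -0.2244  0.2059] [180.    30.    -3.21]
clock 32.95 pos [ 0.6079 -0.2226  0.2529] rot [-179.9619   30.0642   -3.1418] gap 0.04139550078080156
turn, shift after turn, shift before turn [-0.    0.06  0.06] [23.2  1.8 40.9] [23.3  1.9 40.9]
```

```bash
python3 -m inch '[{"x":10,"y":1.5,"z":15,"wx":0,"wy":0,"wz":0,"claw":255},{"x":13,"y":0,"z":35,"wx":0,"wy":0,"wz":0,"claw":255},{"x":0,"y":0,"z":20,"wx":0,"wy":0,"wz":0,"claw":255},{"x":0,"y":0,"z":0,"wx":0,"wy":0,"wz":0,"claw":255},{"x":0,"y":0,"z":0,"wx":0,"wy":0,"wz":0,"claw":255},{"x":0,"y":0,"z":0,"wx":0,"wy":0,"wz":0,"claw":255}]' 60
python3 tgt.py 0.09
python3 - <<'E'
from h import *
from cell import bot
import cv2,pickle
for n in("scene","top","wrist"):
    c=bot.camera(n); pickle.dump(c,open(n+"_h.pkl","wb")); cv2.imwrite(f"pics/{n}_h.png",c["color"])
i=cv2.imread('pics/scene_h.png')[190:340,90:250];cv2.imwrite('pics/scene_hc.png',cv2.resize(i,None,fx=4,fy=4))
E
```

```text
clock: 33.7
ee_pos: [0.5931, -0.2235, 0.1834]
tcp_rot: [180.0, 29.9, -3.2]
contact_force: [0.2, 0.2, -4.4]
finger_gap: 0.041
target [ 0.5925 -0.2235  0.1799] [180.    30.    -3.21]
clock 33.7 pos [ 0.5931 -0.2235  0.1834] rot [179.9651  29.8751  -3.1917] gap 0.04100110984617944
turn, shift after turn, shift before turn [ 0.05 -0.13  0.02] [1.2 0.  3.4] [1.2 0.  3.4]
```

View pics/scene_hc.png

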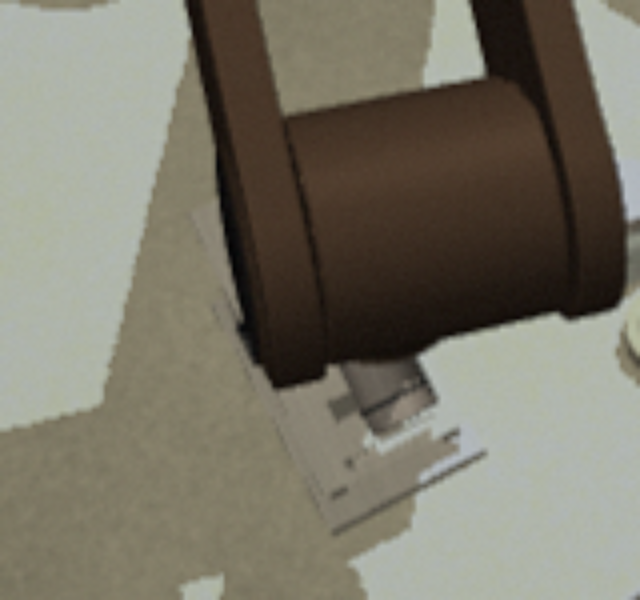

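View pics/wrist_h.png

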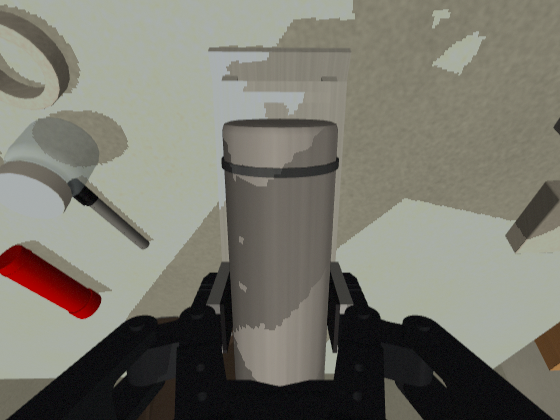

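In the wrist view the tube (x≈280) is centred on the cradle's plate (210 to 350, centre 280) and parallel to it. Next is the fit along the slope.

Run:
```python
import pickle
from h import *
from cell import bot
np.set_printoptions(precision=4,suppress=True)
s=bot.observe()
M=rot(s["tcp_rot"]).as_matrix()
c=pickle.load(open("wrist_h.pkl","rb")); w=cloud(c)
q=(w-s["ee_pos"])@M   # tool coords
tube=q[125:300,225:335].reshape(-1,3); tube=tube[(tube[:,2]<-.03)&(tube[:,2]>-.05)]
print("tube far end x",np.percentile(tube[:,0],[99,99.7]),"ymean",np.nanmean(tube[tube[:,0]<.05,1]),"top z",np.percentile(tube[tube[:,0]<.05,2],2))
for r in range(44,122,5): print(r,q[r,240],q[r,280],q[r,320])
```

```text
tube far end x [0.075  0.0754] ymean -0.0008992695057068512 top z -0.04289403696287219
44 [ 0.1241 -0.0316  0.139 ] [ 0.1242 -0.0005  0.1397] [0.1241 0.0305 0.1391]
49 [ 0.1205 -0.0315  0.1376] [ 0.1203 -0.0005  0.1366] [0.1205 0.0305 0.1381]
54 [ 0.1166 -0.0314  0.1352] [ 0.1167 -0.0005  0.1359] [0.1165 0.0303 0.1346]
59 [ 0.1132 -0.0317  0.1362] [ 0.1132 -0.0005  0.136 ] [0.1132 0.0306 0.1364]
64 [ 0.1099 -0.0321  0.1387] [ 0.1097 -0.0005  0.1373] [0.1099 0.031  0.1386]
69 [ 0.1064 -0.0324  0.1404] [ 0.1064 -0.0005  0.14  ] [0.1064 0.0314 0.1412]
74 [ 0.1029 -0.0328  0.1425] [ 0.1029 -0.0005  0.1429] [0.1028 0.0317 0.1423]
79 [ 0.0992 -0.0332  0.145 ] [ 0.0992 -0.0005  0.1439] [0.0992 0.0321 0.1443]
84 [ 0.0942 -0.0301  0.116 ] [ 0.0942 -0.0006  0.117 ] [0.0942 0.0291 0.1171]
89 [ 0.0907 -0.0304  0.1174] [ 0.0907 -0.0005  0.1179] [0.0907 0.0292 0.117 ]
94 [ 0.0862 -0.024   0.0601] [ 0.0862 -0.0006  0.0617] [0.0862 0.0229 0.0616]
99 [ 0.0834 -0.0243  0.0619] [ 0.0834 -0.0006  0.0611] [0.0834 0.023  0.0613]
104 [ 0.0801 -0.0307  0.1169] [ 0.0801 -0.0005  0.117 ] [0.0801 0.0297 0.1175]
109 [ 0.0765 -0.0309  0.1172] [ 0.0765 -0.0005  0.1174] [0.0765 0.0299 0.1176]
114 [ 0.0728 -0.0311  0.1176] [ 0.0728 -0.0005  0.1173] [0.0728 0.03   0.1173]
119 [ 0.0759 -0.0161 -0.013 ] [ 0.0758 -0.0007 -0.012 ] [0.0692 0.0301 0.1171]
```

Base end is about 6 mm short of the stop, laterally within 0.5 mm, and there's 93 mm to go along the tool's z. Descending.

```bash
python3 -m inch '[{"x":0,"y":0,"z":30,"wx":0,"wy":0,"wz":0,"claw":255},{"x":0,"y":0,"z":30,"wx":0,"wy":0,"wz":0,"claw":255},{"x":0,"y":0,"z":16,"wx":0,"wy":0,"wz":0,"claw":255},{"x":0,"y":0,"z":8,"wx":0,"wy":0,"wz":0,"claw":255},{"x":0,"y":0,"z":4,"wx":0,"wy":0,"wz":0,"claw":255},{"x":0,"y":0,"z":2,"wx":0,"wy":0,"wz":0,"claw":255},{"x":0,"y":0,"z":0,"wx":0,"wy":0,"wz":0,"claw":255},{"x":0,"y":0,"z":0,"wx":0,"wy":0,"wz":0,"claw":255}]' 60
python3 tgt.py 0
python3 -c "
from h import *
from cell import bot
for i in range(6): s=bot.observe();print(s['contact_force'].round(2),s['ft_torque'].round(2));bot.camera('top')"
```

```text
clock: 34.85
ee_pos: [0.5478, -0.2209, 0.1048]
tcp_rot: [180.0, 30.0, -3.2]
contact_force: [-0.6, -0.1, -5.0]
finger_gap: 0.041
target [ 0.5476 -0.221   0.1019] [180.    30.    -3.21]
clock 34.85 pos [ 0.5478 -0.2209  0.1048] rot [179.986   29.9633  -3.1791] gap 0.04098239777361189
turn, shift after turn, shift before turn [ 0.03 -0.04  0.03] [1.3 0.1 2.6] [1.3 0.1 2.6]
[-0.59 -0.08 -5.03] [-0.02 -0.63 -0.02]
[ 0.29  0.34 -4.91] [-0.   -0.63 -0.04]
[-0.2   0.02 -4.97] [-0.03 -0.64  0.06]
[-0.2   0.12 -4.89] [-0.05 -0.59 -0.05]
[-0.01  0.16 -4.32] [-0.05 -0.66 -0.09]
[ 0.24 -0.24 -4.87] [ 0.02 -0.61  0.01]
```

Still hanging free, about 2.5 mm to go.

```bash
python3 -m inch '[{"x":0,"y":0,"z":1.5,"wx":0,"wy":0,"wz":0,"claw":255},{"x":0,"y":0,"z":0.7,"wx":0,"wy":0,"wz":0,"claw":255},{"x":0,"y":0,"z":0,"wx":0,"wy":0,"wz":0,"claw":255},{"x":0,"y":0,"z":0,"wx":0,"wy":0,"wz":0,"claw":255}]' 60
python3 tgt.py 0
python3 -c "
from h import *
from cell import bot
for i in range(4): s=bot.observe();print(s['contact_force'].round(2),s['ft_torque'].round(2));bot.camera('top')"
```

```text
clock: 35.65
ee_pos: [0.5468, -0.2207, 0.1032]
tcp_rot: [180.0, 29.9, -3.2]
contact_force: [4.3, 2.7, 6.1]
finger_gap: 0.0412
target [ 0.5476 -0.221   0.1019] [180.    30.    -3.21]
clock 35.65 pos [ 0.5468 -0.2207  0.1032] rot [179.9876  29.9454  -3.1807] gap 0.04118436091664363
turn, shift after turn, shift before turn [ 0.03 -0.06  0.03] [1.3 0.2 0.7] [1.3 0.2 0.7]
[4.28 2.67 6.08] [ 0.15 -0.14 -0.24]
[4.03 2.09 5.7 ] [ 0.15 -0.18 -0.21]
[3.18 1.85 6.  ] [ 0.2  -0.21 -0.19]
[3.54 1.72 5.69] [ 0.13 -0.15 -0.21]
```

The force changed from -5 N to +6 N in z, so the tube is seated in the saddles. Releasing.

```bash
python3 -m inch '[{"x":0,"y":0,"z":0,"wx":0,"wy":0,"wz":0,"claw":100},{"x":0,"y":0,"z":0,"wx":0,"wy":0,"wz":0,"claw":60},{"x":0,"y":0,"z":0,"wx":0,"wy":0,"wz":0,"claw":0},{"x":0,"y":0,"z":0,"wx":0,"wy":0,"wz":0,"claw":0},{"x":0,"y":0,"z":0,"wx":0,"wy":0,"wz":0,"claw":0},{"x":0,"y":0,"z":0,"wx":0,"wy":0,"wz":0,"claw":0}]' 60
python3 - <<'E'
from cell import bot
import cv2
s=bot.observe();print(s["contact_force"],s["finger_gap"])
cv2.imwrite('pics/rel2.png',bot.camera('wrist')['color'])
E
```

```text
clock: 36.6
ee_pos: [0.5463, -0.2208, 0.1026]
tcp_rot: [-180.0, 30.0, -3.2]
contact_force: [-0.0, -0.1, -0.2]
finger_gap: 0.0854
[-0.02285061 -0.1448229  -0.18795274] 0.08536147431224203
```

View pics/rel2.png

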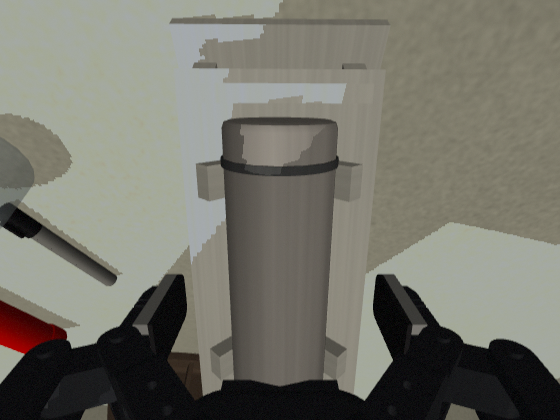

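The tube lies in the saddles at (280,240) with the fingers open and clear. Retracting along the tool axis and then verifying.

```bash
python3 -m inch '[{"x":0,"y":0,"z":-20,"wx":0,"wy":0,"wz":0,"claw":0},{"x":0,"y":0,"z":-40,"wx":0,"wy":0,"wz":0,"claw":0},{"x":0,"y":0,"z":-50,"wx":0,"wy":0,"wz":0,"claw":0},{"x":0,"y":0,"z":-50,"wx":0,"wy":0,"wz":0,"claw":0},{"x":0,"y":0,"z":-20,"wx":0,"wy":0,"wz":0,"claw":0},{"x":0,"y":0,"z":0,"wx":0,"wy":0,"wz":0,"claw":0},{"x":0,"y":0,"z":0,"wx":0,"wy":0,"wz":0,"claw":0}]' 60
python3 - <<'E'
from h import *
from cell import bot
import cv2
np.set_printoptions(precision=4,suppress=True)
W={}
for n in("scene","top","wrist"):
    c=bot.camera(n); W[n]=cloud(c); cv2.imwrite(f"pics/{n}_f.png",c["color"])
mid=np.array([.5578,-.2216,.1197]);h=np.radians(176.79);up=np.array([np.cos(h)*.866,np.sin(h)*.866,.5]);nn=np.array([-np.cos(h)*.5,-np.sin(h)*.5,.866]);v=np.cross(nn,up)
for k in W:
    q=(W[k].reshape(-1,3)-mid)@np.c_[up,v,nn]; q=q[(abs(q[:,0])<.1)&(abs(q[:,1])<.03)&(q[:,2]>.012)&(q[:,2]<.03)]
    if len(q)>50: 
        b=q[abs(q[:,0])<.04]; print(k,len(q),"ends u",np.percentile(q[:,0],[.5,99.5]),"v mid",(np.percentile(q[:,1],2)+np.percentile(q[:,1],98))/2,"top",np.percentile(b[:,2],95), "slope",np.polyfit(b[:,0],b[:,2],1)[0])
w=W["top"].reshape(-1,3); q=w[(w[:,2]>.062)&(w[:,2]<.1)&(w[:,0]>.45)&(w[:,0]<.68)&(w[:,1]>.07)&(w[:,1]<.19)]
print("t1",cv2.minAreaRect(q[:,:2].astype(np.float32)))
E
```

```text
clock: 37.52
ee_pos: [0.6354, -0.2256, 0.2573]
tcp_rot: [-180.0, 30.1, -3.2]
contact_force: [-0.6, 0.5, -0.5]
finger_gap: 0.0856
scene 287 ends u [-0.0829 -0.0225] v mid -0.0005649242342532623 top 0.022993162825602865 slope 0.16512018074488863
wrist 6410 ends u [-0.0825  0.0742] v mid -0.001666854836574718 top 0.022288526003991976 slope 6.022488375569542e-05
t1 ((0.6251025795936584, 0.15507082641124725), (0.019185176119208336, 0.04833585023880005), 72.33006286621094)
```

View pics/wrist_f.png

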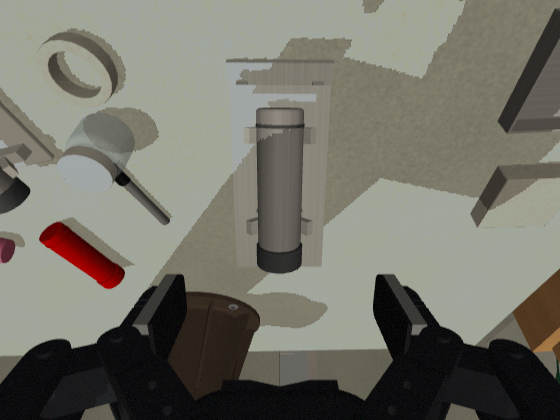

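View pics/top_f.png

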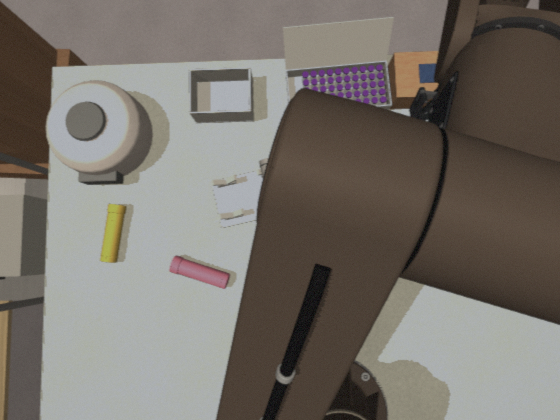

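In the wrist view tube_2 rests in the cradle, cap uphill (279,255), base (280,115), centred within about 3 mm. The arm hides tube_1 in the top view, so I'll move back and check it.

```bash
python3 -m inch '[{"x":0,"y":20,"z":-40,"wx":0,"wy":0,"wz":0,"claw":0},{"x":0,"y":50,"z":-20,"wx":0,"wy":0,"wz":0,"claw":0},{"x":0,"y":50,"z":0,"wx":0,"wy":5,"wz":0,"claw":0},{"x":0,"y":50,"z":0,"wx":0,"wy":8,"wz":0,"claw":0},{"x":0,"y":50,"z":0,"wx":0,"wy":8,"wz":0,"claw":0},{"x":0,"y":50,"z":0,"wx":0,"wy":8,"wz":0,"claw":0},{"x":0,"y":20,"z":0,"wx":0,"wy":0,"wz":0,"claw":0},{"x":0,"y":0,"z":0,"wx":0,"wy":0,"wz":0,"claw":0}]' 60
python3 - <<'E'
from h import *
from cell import bot
import cv2
c=bot.camera("scene"); cv2.imwrite("pics/scene_f2.png",c["color"])
c=bot.camera("top"); cv2.imwrite("pics/top_f2.png",c["color"]); w=cloud(c).reshape(-1,3)
q=w[(w[:,2]>.062)&(w[:,2]<.1)&(w[:,0]>.45)&(w[:,0]<.68)&(w[:,1]>.07)&(w[:,1]<.19)]
print("t1",len(q),cv2.minAreaRect(q[:,:2].astype(np.float32)))
E
```

```text
clock: 38.67
ee_pos: [0.6484, -0.5187, 0.3097]
tcp_rot: [-180.0, 1.1, -3.3]
contact_force: [-0.7, 0.3, -0.6]
finger_gap: 0.0854
t1 959 ((0.5724798440933228, 0.12739664316177368), (0.15043562650680542, 0.04408003017306328), 11.217652320861816)
```

View pics/top_f2.png

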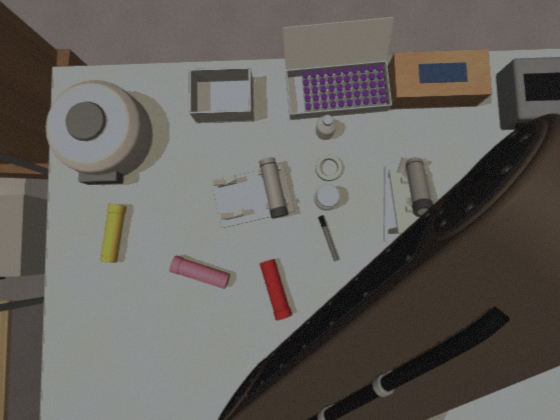

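View pics/scene_f2.png

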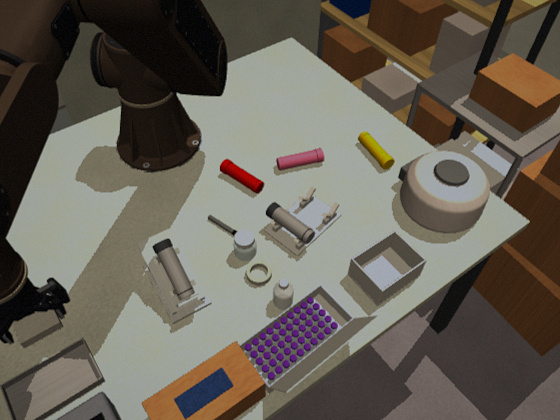

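Both tubes are where they belong: tube_1 in the rack at (290,222), its centre 1.5 mm from the first reading, and tube_2 in the cradle at (172,270), cap up. The bystanders haven't moved and the arm is clear of everything.

```bash
python3 -m inch '[{"x":0,"y":0,"z":0,"wx":0,"wy":0,"wz":0,"claw":0},{"x":0,"y":0,"z":0,"wx":0,"wy":0,"wz":0,"claw":0}]' 60; python3 -c "
from cell import bot
print(bot.finish_job())"
```

```text
clock: 39.02
ee_pos: [0.6507, -0.5159, 0.3103]
tcp_rot: [-180.0, 1.0, -3.1]
contact_force: [-0.6, 0.0, 0.5]
finger_gap: 0.0854
the job is handed in; nothing more can be done
None
```

Tube_2 had the loose vial. It is now in the sloping cradle, cap end up, and tube_1 is back in its own rack place, same way round. I handed the job in at 39 s; no verdict is reported.

- **Tube_2 (loose):** I rocked it 25° each way in the air. The level moment went from about 0.07 N m to 0.00 after base-down, then back to 0.06 after cap-down.
- **Tube_1 (sound):** its level moment stayed between 0.03 and 0.08 N m through the same rocking. The 90 N grip made this reading ring by about ±2.5 N m, so each value comes from a sine fit and is less certain. The 60 N grip on tube_2 was quiet.
- **Last checks:** in the wrist depth picture tube_2 lies within about 4 mm of the cradle's centre. In the top view tube_1 is about 1.5 mm from its first reading. The other things had not visibly moved, and the open gripper was clear of everything.
- **Not measured again:** I did not check the vial's position after release. It should be at the base end, because the tube has leaned 30° base down since it was brought to the cradle.
- **Camera disagreement:** the cameras' estimates of the tubes' starting position differed by up to 3 mm.

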